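Gauge the plywood packers in the tapering slots

TASK

Gauge the two plywood packers standing on the bench: lower each one on edge, its length along the slot, into the wide end of the tapering slot of the packer gauge that takes its thickness, and slide it gently along until it stops, nipped by both rails at its thickness. Leave each standing upright in its slot, held without play but never forced beyond a light push, and let the third packer in the gauge, the chisel, the try square and the glue bottle be.

Things in the scene. Friction and masses are not known exactly. Their poses are not given: they have to be found in the camera images.
- gauge: packer gauge fixed on the bench: ply board 175 (x) by 240 (y) by 18 mm with three tapering slots along x, 70 mm apart (wide y +70, middle 0, narrow -70), each between two dark rails 80 mm long, 25 mm high. Slots are open above and at both ends; mouths (x = -20) face -x with 67 mm of clear board before them; they narrow evenly towards +x. Origin: centre of the underside; z up
- mouth_wide (a point): centre of the wide slot's mouth on the board's top face, 18 mm above the bench; the slot is 22 mm wide here and 16.5 mm at its throat 80 mm on; in the gauge frame (-20, +70, 18) mm
- mouth_middle (a point): centre of the middle slot's mouth on the board's top face, 18 mm above the bench; the slot is 15.5 mm wide here and 10.5 mm at its throat 80 mm on; in the gauge frame (-20, 0, 18) mm
- mouth_narrow (a point): centre of the narrow slot's mouth on the board's top face, 18 mm above the bench; the slot is 11 mm wide here and 6 mm at its throat 80 mm on; in the gauge frame (-20, -70, 18) mm
- rail_wide_left: hardwood rail, 80 mm long, 18 wide, 25 high, fixed on the board: the left (+y) side of the wide slot. Origin: on its slot-side face at the mouth, at the board's top; x runs along that face towards the throat; a round nose of 9 mm radius stands before the mouth as lead-in
- rail_wide_right: hardwood rail, 80 mm long, 18 wide, 25 high, fixed on the board: the right (-y) side of the wide slot. Origin: on its slot-side face at the mouth, at the board's top; x runs along that face towards the throat; a round nose of 9 mm radius stands before the mouth as lead-in
- rail_middle_left: hardwood rail, 80 mm long, 18 wide, 25 high, fixed on the board: the left (+y) side of the middle slot. Origin: on its slot-side face at the mouth, at the board's top; x runs along that face towards the throat; a round nose of 9 mm radius stands before the mouth as lead-in
- rail_middle_right: hardwood rail, 80 mm long, 18 wide, 25 high, fixed on the board: the right (-y) side of the middle slot. Origin: on its slot-side face at the mouth, at the board's top; x runs along that face towards the throat; a round nose of 9 mm radius stands before the mouth as lead-in
- packer_thick: flat rectangular packer of pale plywood standing on its long edge on the bench, 70 mm long (x), 60 mm high (z), sold as 18 mm ply (y): real sheets run up to 0.7 mm over or under, so where it stops has to be felt: a push of 3 to 10 N along the slot nips it and it stays; 60 g or so. Origin: centre of its underside
- packer_medium: flat rectangular packer of pale plywood standing on its long edge on the bench, 70 mm long (x), 60 mm high (z), sold as 12 mm ply (y): real sheets run up to 0.7 mm over or under, so where it stops has to be felt: a push of 3 to 10 N along the slot nips it and it stays; 40 g or so. Origin: centre of its underside
- packer_thin: third packer, plywood 9 mm thick, 70 mm long, 60 mm high, already gauged: it stands in the narrow slot and is to stay there. Origin: centre of its underside
- chisel: 19 mm bench chisel, 280 mm long, amber handle, lying on the bench; leave alone. Origin: on the bench under the front of its handle
- try_square: joiner's try square lying flat, wooden stock 110 mm, steel blade 200 mm; leave alone. Origin: on the bench under the middle of the blade; x from the stock to the blade's tip
- glue: white glue bottle with orange cap, 60 mm across, 170 mm tall, standing; leave alone. Origin: centre of its base
There are look-alikes about, which are no part of the job. What is shaped like the packer_medium but green or red is not meant.

How it is judged:
By the outcome, as a careful person would: the job done as asked, in the order asked, and still so for the second after the job is handed in, with the robot touching nothing.
It also fails if it takes over 64 s, if anything falls off the work surface, if the arm or the gripper's body presses on something with over 40 N, if the wrist force passes 120 N, or if a joint passes its speed limit or range.

ROBOT

A 7-joint arm with a two-finger parallel gripper is mounted at the origin on the work surface. World frame = base frame: x ahead of the robot, y to its left, z up, the work surface at z = 0. Lengths are in m, angles in rad, forces in N, time in s.
With the tool pointing down it reaches from about 0.425 to 1.025 m from the base axis. Payload 9.4 kg.
Tool frame: the origin (TCP) lies midway between the tips of the shut fingers; the grasp point (between the pads) lies 19 mm behind it; z points along the fingers, y is the line along which they close (so a half turn about z gives the same grasp; the last joint's range is limited). The gripper opens to 85 mm and grips with 20 to 120 N. Pads are 22 mm wide; open, the fingers measure 114 mm over their backs; the gripper's body (76 mm by 85 mm) begins 54 mm behind the grasp point. The pads swing forward as they close: fully open they stand 13 mm farther back than shut.
Start: joints at [-1.321, 0.599, -0.003, 1.599, 0.002, 0.943, -0.08], TCP at [0.233, 0.687, 0.231] pointing down, gripper open.
Joint ranges: [-2.57, 2.57], [-0.35, 1.97], [-1.29, 1.29], [0.11, 2.56], [-1.05, 4.19], [0.11, 1.86], [-2.63, 2.63]. Speed limits (rad/s): [2.22, 2.22, 3.01, 3.01, 3.14, 3.14, 3.14].

INTERFACE

Orientations are given as a rotation vector (axis times angle).
In Python, from station import arm gives the robot as it stands. The module is installed in compiled form; this text tells all that it offers.
- The arm moves only by the tool step_arm, never from a script. Its argument "plan" is a list of rows, each a list of 5 numbers: the shift along the tool's x, y, z in mm, then the turn about the tool's z in rad, then the closure, from -1 (fully open) to 1 (shut). A call has 1 to 10 rows; each row is the pose to reach, as a shift and turn from the pose commanded when the call began, along the tool's axes at that moment; what a row does not reach only later rows make up. A row lasts 1/8 s, in which the tool goes at most 62.5 mm and 10.7 degrees, less where a joint would pass 70% of its speed; a pose out of reach is approached as far as the arm can. A call with a gripper value outside its range is refused whole. The fingers move at their own pace and stop on an object; "force" is the grip in N (left out, the last holds). Time passes only in rows, so rows that repeat a pose let the fingers close. It gives the time, the measured TCP pose, the force, the opening and the grip force at its end, in the units of the state.
- arm.get_state(): the state, without advancing time (a new reading comes with each control period).
- arm.get_image(name): name is "side" or "top" or "wrist"; returns the picture (384x512x3 uint8, red, green, blue); there is no depth.
- arm.calibration(name): a dict with "mtx" (3x3 intrinsics, pixels), "k1" (the pictures are not rectified: a ray, as slopes to the right and down, at radius r is drawn at 1 + k1 r^2 times it, then the intrinsics apply), "world_from_camera" (4x4, takes a point from camera to world coordinates); the wrist camera has in their place "T_tool_cam" (4x4, takes a point from camera to tool coordinates, whose origin is the TCP and whose axes are the flange's). Camera axes: x right, y up, looking along -z (the intrinsics and any distortion apply to the point x, -y, -z); pixel columns grow to the right and rows downward; lengths in m; the calibration is good to about 2 mm. A picture is of the moment at which its call begins: read the wrist's pose just before it. calibration takes no time and is no camera call.
- arm.sign_off(): hands the job in; it is judged then, once.
The state is a dict: "time": time; "joint_pos": joint angles; "dq": joint speeds; "effort": joint torques, N m; "tcp_pos": TCP position; "ee_rot": TCP orientation; "contact_force": force on the tool from outside, world axes, zero at the start; "moment": the same for the moment, N m; "gripper_width": finger opening in m; "grip_force": force on a finger pad.
Only numpy, scipy, OpenCV 4.12 (cv2) and the standard library are available. Lean on these libraries where they do the work, as an engineer would, in place of code of your own. Each camera call takes 0.05 s, during which the arm holds its last target. There are 200 camera calls.

## Working session

There is one attempt and no reset: what is moved stays moved. The work goes in short steps, Python scripts to look and compute and a tool call to move; the robot and the scene stay as the last step left them, time stands still between calls to the robot, and variables do not carry over. Pictures are saved under pics/ and viewed, at most 13 in all, crops included, and the job is handed in when it is done.

Besides the shell and the picture viewer there is one more tool, called after "Emit:" as a command line: name --pt "numbers of a row" for each row, then --argument value for the rest. step_arm: Moves the arm, as the interface text tells. Its arguments: {"type":"object","properties":{"plan":{"type":"array","items":{"type":"array","items":{"type":"number"}}},"force":{"type":"number"}},"required":["plan"]}

```bash
mkdir -p pics; cat > h.py <<'E'
import numpy as np, cv2
from station import arm
from scipy.spatial.transform import Rotation as R
def cam(name,st=None):
    c=arm.calibration(name)
    if 'T_tool_cam' in c:
        T=np.eye(4);T[:3,:3]=R.from_rotvec(st['ee_rot']).as_matrix();T[:3,3]=st['tcp_pos']
        W=T@np.array(c['T_tool_cam'])
    else: W=np.array(c['world_from_camera'])
    return np.array(c['mtx']),c['k1'],W
def onplane(C,uv,z):
    K,k1,W=C; uv=np.atleast_2d(np.array(uv,float))
    p=cv2.undistortPoints(uv[:,None],K,np.array([k1,0,0,0.]))[:,0]
    d=np.c_[p[:,0],-p[:,1],-np.ones(len(p))]@W[:3,:3].T
    return W[:3,3]+d*((z-W[2,3])/d[:,2])[:,None]
def proj(C,P):
    K,k1,W=C; P=np.atleast_2d(P); q=(P-W[:3,3])@W[:3,:3]
    s=np.c_[q[:,0],-q[:,1]]/-q[:,2:]; r2=(s**2).sum(1,keepdims=True)
    s=s*(1+k1*r2); return s@K[:2,:2].T+K[:2,2]
E
python3 - <<'E'
from h import *
for n in ('top','side'):
    im=arm.get_image(n);cv2.imwrite(f'pics/{n}0.png',im[...,::-1]);C=cam(n);print(n,C[2].round(3),C[0].round(0))
s=arm.get_state();print(s)
print(arm.calibration('wrist'))
E
```

```text
top [[ 0.016  0.994 -0.108  0.467]
 [-1.     0.017  0.    -0.016]
 [ 0.002  0.108  0.994  1.059]
 [ 0.     0.     0.     1.   ]] [[358.   0. 257.]
 [  0. 358. 189.]
 [  0.   0.   1.]]
side [[ 0.975  0.136 -0.176  0.325]
 [-0.222  0.529 -0.819 -1.062]
 [-0.019  0.838  0.546  0.752]
 [ 0.     0.     0.     1.   ]] [[425.   0. 262.]
 [  0. 425. 190.]
 [  0.   0.   1.]]
{'time': 0.1, 'joint_pos': array([-1.32066415,  0.60007454, -0.00251341,  1.60003101,  0.00178723,
        0.94284342, -0.07981584]), 'dq': array([ 0.00147217, -0.00286339, -0.00030437, -0.00134517,  0.0001629 ,
       -0.00141142, -0.00053552]), 'effort': array([ 5.26550502e-03, -7.77997756e+01,  1.57007810e+00, -2.58627999e+01,
        1.26768393e-02,  5.43601782e-03, -4.64082234e-05]), 'tcp_pos': array([0.23265568, 0.68624135, 0.2304892 ]), 'ee_rot': array([-5.11074383e-01, -3.09965357e+00,  2.12290226e-03]), 'contact_force': array([ 0.33967971,  0.27360841, -0.26266345]), 'moment': array([ 0.05328128, -0.01799957, -0.02477861]), 'grip_force': 0.0, 'gripper_width': 0.08551450442509112}
{'mtx': array([[301.20731044,   0.        , 257.06771386],
       [  0.        , 301.20731044, 188.53668208],
       [  0.        ,   0.        ,   1.        ]]), 'k1': -0.0014454534040325075, 'T_tool_cam': array([[ 5.79086902e-04,  9.57155831e-01,  2.89572755e-01,
         7.40185701e-02],
       [ 9.99999791e-01, -4.70820916e-04, -4.43542405e-04,
         1.63406667e-03],
       [-2.88202289e-04,  2.89572952e-01, -9.57155903e-01,
        -1.42919425e-01],
       [ 0.00000000e+00,  0.00000000e+00,  0.00000000e+00,
         1.00000000e+00]])}
```

View pics/top0.png

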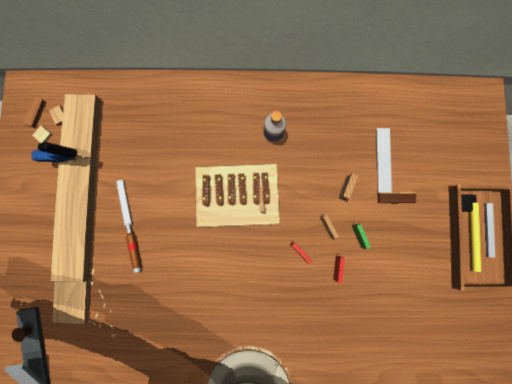

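View pics/side0.png

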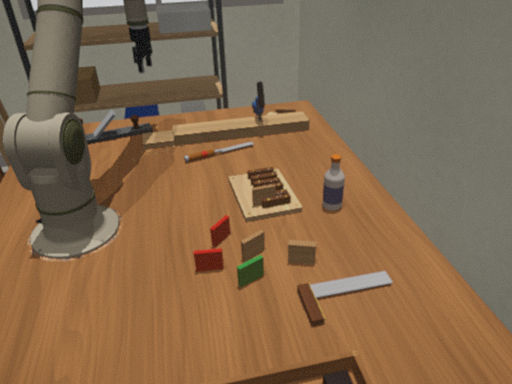

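The top view shows the gauge at about (237,196), with its mouths facing down the image (-x) and the thin packer in the right-hand slot at (264,192). The thick packer is at (350,187), the medium one at (330,227), and the green and red look-alikes are nearby.

```bash
python3 - <<'E'
from h import *
im=cv2.imread('pics/top0.png');C=cam('top')
hsv=cv2.cvtColor(im,cv2.COLOR_BGR2HSV)
for (u,v) in [(230,215),(350,187),(330,227),(300,300),(347,180)]: print((u,v),hsv[v,u])
m=cv2.inRange(hsv,(15,60,150),(35,160,255));m[:, :150]=0
m=cv2.morphologyEx(m,cv2.MORPH_CLOSE,np.ones((5,5)))
for c in cv2.findContours(m,0,2)[0]:
    if cv2.contourArea(c)>1000:
        b=cv2.boxPoints(cv2.minAreaRect(c));P=onplane(C,b,.018);print(b.round(1).tolist(),P.round(4).tolist(),P.mean(0))
cv2.imwrite('pics/c1.png',cv2.resize(im[155:285,190:390],None,fx=4,fy=4,interpolation=cv2.INTER_CUBIC))
for u,v in [(350,187),(330,227)]: print(onplane(C,(u,v),.05))
E
```

```text
(230, 215) [ 20  92 233]
(350, 187) [ 15 135 204]
(330, 227) [ 15 131 206]
(300, 300) [ 13 158 155]
(347, 180) [ 14 126  75]
[[193.89999389648438, 165.8000030517578], [277.5, 162.89999389648438], [279.6000061035156, 224.1999969482422], [196.0, 227.0]] [[0.6459, 0.1698, 0.018], [0.6585, -0.0763, 0.018], [0.4791, -0.0842, 0.018], [0.4667, 0.1574, 0.018]] [0.56252878 0.04166321 0.018     ]
[[ 0.5869566 -0.2817232  0.05     ]]
[[ 0.47288772 -0.22395605  0.05      ]]
```

View pics/c1.png

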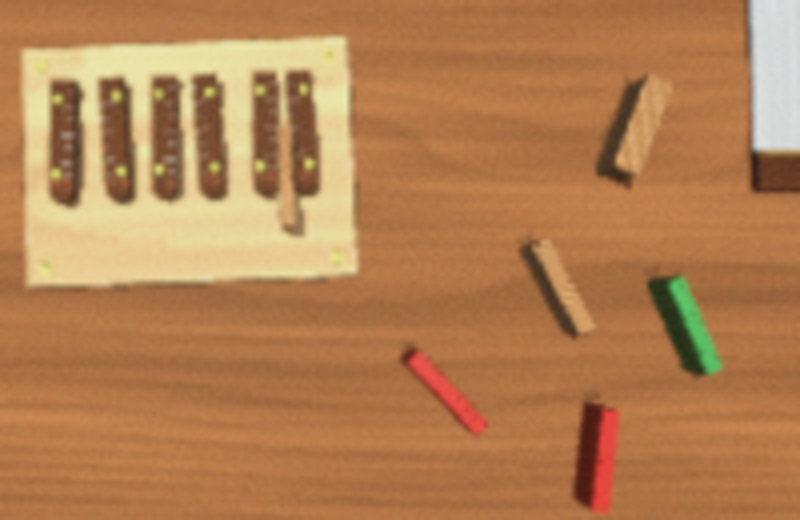

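```bash
cat >> h.py <<'E'
def delta(x,y,z,psi,st=None):
    "tool shift mm & turn from measured pose to world target; psi = heading of tool x, deg"
    st=st or arm.get_state(); M=R.from_rotvec(st['ee_rot']).as_matrix()
    d=M.T@(np.array([x,y,z])-st['tcp_pos'])*1e3
    p0=np.degrees(np.arctan2(M[1,0],M[0,0])); t=-((psi-p0+180)%360-180)
    print('psi0',p0.round(2),'shift',d.round(1),'turn',np.radians(t).round(4),'tilt',M[2].round(4))
E
python3 - <<'E'
from h import *
C=cam('top')
g=lambda pts:onplane(C,np.array(pts)/4.+[189.6,154.6],.06)
for n,p in (('thick',[(652,75),(670,88),(634,175),(615,165)]),('med',[(535,240),(550,243),(593,330),(577,336)])):
    P=g(p);e=(P[0]+P[1]-P[2]-P[3])/2;print(n,P.mean(0).round(4),np.degrees(np.arctan2(e[1],e[0])),np.linalg.norm(e))
delta(.56,.04,.23,161.3)
delta(.587,-.283,.23,158)
E
```

```text
thick [ 0.5886 -0.28    0.06  ] -22.89206783799736 0.06866423456725461
med [ 0.4746 -0.2234  0.06  ] 25.114325093918033 0.06954330248218364
psi0 161.27 shift [-517.5 -506.9    1.2] turn -0.0004 tilt [-1.0e-04 -1.3e-03 -1.0e+00]
psi0 161.27 shift [-646.7 -804.2    1.7] turn 0.0572 tilt [-1.0e-04 -1.3e-03 -1.0e+00]
```

Emit:
step_arm --pt "-520 -505 0 0 -1" --pt "-520 -505 0 0 -1" --pt "-520 -505 0 0 -1" --pt "-520 -505 0 0 -1" --pt "-520 -505 0 0 -1" --pt "-520 -505 0 0 -1" --pt "-520 -505 0 0 -1" --pt "-520 -505 0 0 -1" --pt "-520 -505 0 0 -1" --pt "-520 -505 0 0 -1" --force 40

```text
time: 1.35
tcp_pos: [0.5182, 0.1285, 0.2313]
ee_rot: [0.511, 3.1, 0.0]
contact_force: [1.5, 0.9, 0.2]
gripper_width: 0.0852
grip_force: 0.0
```

Emit:
step_arm --pt "-80 -80 0 0 -1" --pt "-80 -80 0 0 -1" --pt "-80 -80 0 0 -1" --pt "-80 -80 0 0 -1"

```text
time: 1.85
tcp_pos: [0.5672, 0.0294, 0.2309]
ee_rot: [-0.511, -3.099, -0.0]
contact_force: [-0.0, 0.2, 0.0]
gripper_width: 0.0853
grip_force: 0.0
```

```bash
python3 - <<'E'
from h import *
s=arm.get_state();im=arm.get_image('wrist');np.save('w1.npy',np.r_[s['tcp_pos'],s['ee_rot']])
cv2.imwrite('pics/w1.png',im[...,::-1])
E
```

```text
(no output)
```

View pics/w1.png

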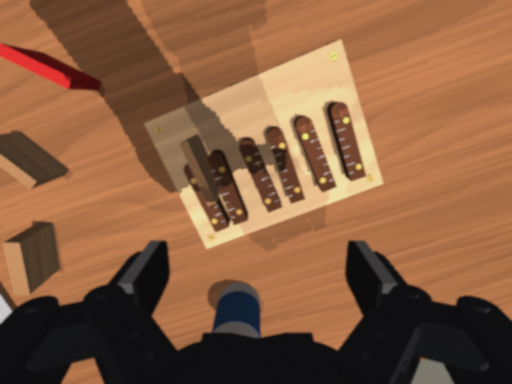

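The wrist view shows the board corners at about (148,124), (342,40), (383,184) and (208,248). The mouths point up the image, and the thick and medium packers are at the left edge, at (35,255) and (30,160).

```bash
cat > gauge.py <<'E'
from h import *
def fit(A,B):
    "2D rigid B = R A + t"
    a,b=A.mean(0),B.mean(0);X=A-a;Y=B-b
    th=np.arctan2((X[:,0]*Y[:,1]-X[:,1]*Y[:,0]).sum(),(X*Y).sum());c,s=np.cos(th),np.sin(th);M=np.array([[c,-s],[s,c]])
    t=b-M@a;return th,t,B-(A@M.T+t)
E
python3 - <<'E'
from gauge import *
w=np.load('w1.npy');C=cam('wrist',dict(tcp_pos=w[:3],ee_rot=w[3:]))
im=cv2.imread('pics/w1.png');g=cv2.cvtColor(im,6)
c=np.float32([(148,124),(342,40),(383,184),(208,248)])[:,None]
c=cv2.cornerSubPix(g,c,(6,6),(-1,-1),(3,50,.01))[:,0];print(c.round(1).tolist())
A=np.array([(-87.5,-120),(-87.5,120),(87.5,120),(87.5,-120)])/1e3
th,t,r=fit(A,onplane(C,c,.018)[:,:2]);print('board',np.degrees(th),t.round(4),(r*1e3).round(1).tolist())
hsv=cv2.cvtColor(im,cv2.COLOR_BGR2HSV)
m=np.zeros_like(g);cv2.fillConvexPoly(m,c.astype(np.int32),255)
d=cv2.inRange(hsv,(0,60,0),(14,255,140))&cv2.erode(m,np.ones((9,9)))
d=cv2.morphologyEx(d,cv2.MORPH_CLOSE,np.ones((5,5)))
M=np.array([[np.cos(th),-np.sin(th)],[np.sin(th),np.cos(th)]])
for k in cv2.findContours(d,0,2)[0]:
    if cv2.contourArea(k)>200:
        P=(onplane(C,k[:,0],.043)[:,:2]-t)@M*1e3  # gauge frame
        b=cv2.minAreaRect(P.astype(np.float32));print(cv2.contourArea(k),np.round(b[0],1),np.round(b[1],1),round(b[2],1),'x',P[:,0].min().round(1),P[:,0].max().round(1),'y',P[:,1].min().round(1),P[:,1].max().round(1))
print('shadow pixels', hsv[150,212],hsv[230,40], hsv[100,185])
E
```

```text
Traceback (most recent call last):
cv2.error: OpenCV(4.12.0) :-1: error: (-5:Bad argument) in function 'cornerSubPix'
> Overload resolution failed:
>  - Layout of the output array corners is incompatible with cv::Mat
>  - Expected Ptr<cv::UMat> for argument 'corners'
```

```bash
cat > g1.py <<'E'
from gauge import *
w=np.load('w1.npy');C=cam('wrist',dict(tcp_pos=w[:3],ee_rot=w[3:]))
im=cv2.imread('pics/w1.png');g=cv2.cvtColor(im,6)
c=np.array([(148,124),(342,40),(383,184),(208,248)],np.float32).reshape(-1,1,2).copy()
c=cv2.cornerSubPix(g,c,(6,6),(-1,-1),(3,50,.01))[:,0];print(c.round(1).tolist())
A=np.array([(-87.5,-120),(-87.5,120),(87.5,120),(87.5,-120)])/1e3
th,t,r=fit(A,onplane(C,c,.018)[:,:2]);print('board',np.degrees(th),t.round(4),(r*1e3).round(1).tolist())
hsv=cv2.cvtColor(im,cv2.COLOR_BGR2HSV)
m=np.zeros_like(g);cv2.fillConvexPoly(m,c.astype(np.int32),255)
d=cv2.inRange(hsv,(0,60,0),(14,255,140))&cv2.erode(m,np.ones((9,9)))
d=cv2.morphologyEx(d,cv2.MORPH_CLOSE,np.ones((5,5)))
M=np.array([[np.cos(th),-np.sin(th)],[np.sin(th),np.cos(th)]])
for k in cv2.findContours(d,0,2)[0]:
    if cv2.contourArea(k)>200:
        P=(onplane(C,k[:,0],.043)[:,:2]-t)@M*1e3  # gauge frame
        b=cv2.minAreaRect(P.astype(np.float32));print(cv2.contourArea(k),np.round(b[0],1),np.round(b[1],1),round(b[2],1),'x',P[:,0].min().round(1),P[:,0].max().round(1),'y',P[:,1].min().round(1),P[:,1].max().round(1))
cv2.imwrite('pics/d1.png',d)
E
python3 g1.py
```

```text
[[143.1999969482422, 123.30000305175781], [340.5, 38.599998474121094], [383.1000061035156, 183.3000030517578], [206.0, 248.6999969482422]]
board 3.2317611835442746 [0.5625 0.0448] [[0.5, 0.6], [0.5, -0.5], [-0.4, -0.5], [-0.5, 0.4]]
1226.0 [14.3 48.9] [90.  20.5] 1.6 x -30.6 59.3 y 39.0 60.2
7280.0 [ -9.7 -35.1] [119.7 138. ] 90.0 x -78.7 59.3 y -95.0 24.8
1328.5 [14.1 85.2] [22.9 89.5] 88.3 x -30.7 59.1 y 73.5 97.6
```

```bash
python3 - <<'E'
from h import *
delta(.5886,-.28,.15,157.5)
E
```

```text
psi0 161.35 shift [-119.6 -287.    80.8] turn 0.0673 tilt [ 9.e-04  2.e-04 -1.e+00]
```

Emit:
step_arm --pt "-120 -287 20 0.067 -1" --pt "-120 -287 20 0.067 -1" --pt "-120 -287 20 0.067 -1" --pt "-120 -287 20 0.067 -1" --pt "-120 -287 60 0.067 -1" --pt "-120 -287 60 0.067 -1" --pt "-120 -287 60 0.067 -1" --pt "-120 -287 60 0.067 -1"

```text
time: 2.9
tcp_pos: [0.5902, -0.2788, 0.1721]
ee_rot: [0.609, 3.081, 0.002]
contact_force: [-0.1, -1.1, 0.3]
gripper_width: 0.0851
grip_force: 0.0
```

```bash
python3 - <<'E'
from h import *
s=arm.get_state();im=arm.get_image('wrist');np.save('w2.npy',np.r_[s['tcp_pos'],s['ee_rot']])
cv2.imwrite('pics/w2.png',im[...,::-1]);print(s['tcp_pos'])
E
```

```text
[ 0.59018222 -0.27876413  0.17209136]
```

View pics/w2.png

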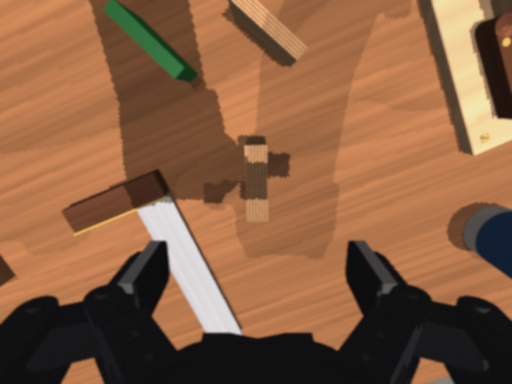

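The thick packer's top face spans about (246,144)–(269,221) and is nearly aligned with the tool. The medium packer is at the top, around (270,30).

```bash
python3 - <<'E'
from h import *
w=np.load('w2.npy');C=cam('wrist',dict(tcp_pos=w[:3],ee_rot=w[3:]))
P=onplane(C,[(245.5,144.5),(267.5,144.5),(269,221),(247.5,221)],.06)
c=P.mean(0);e=(P[0]+P[1]-P[2]-P[3])/2;psi=np.degrees(np.arctan2(e[1],e[0]))%360
print(c,psi,np.linalg.norm(e),np.linalg.norm(P[1]-P[0]))
P=onplane(C,[(232,2),(295,60),(305,50),(256,0)],.06);print(P.round(4).tolist())
delta(c[0],c[1],.032,psi)
E
```

```text
[ 0.59018559 -0.27641852  0.06      ] 158.93299817743562 0.07001325233236376 0.01863409512259457
[[0.4523, -0.2403, 0.06], [0.5077, -0.2107, 0.06], [0.5039, -0.201, 0.06], [0.4579, -0.2232, 0.06]]
psi0 157.62 shift [  1.1   2.2 140.2] turn -0.0229 tilt [-9.e-04  1.e-03 -1.e+00]
```

Emit:
step_arm --pt "1 2 60 -0.023 -1" --pt "1 2 110 -0.023 -1" --pt "1 2 140 -0.023 -1" --pt "1 2 140 -0.023 -1" --pt "1 2 140 -0.023 1" --pt "1 2 140 -0.023 1" --pt "1 2 140 -0.023 1" --pt "1 2 140 -0.023 1" --pt "1 2 140 -0.023 1" --force 40

```text
time: 4.08
tcp_pos: [0.5895, -0.2794, 0.0323]
ee_rot: [0.579, 3.086, -0.0]
contact_force: [-1.0, 0.2, 5.7]
gripper_width: 0.018
grip_force: 39.8
```

```bash
cat >> h.py <<'E'
TH=np.radians(3.23);T0=np.array([.5625,.0448]);MG=np.array([[np.cos(TH),-np.sin(TH)],[np.sin(TH),np.cos(TH)]])
def gw(x,y): return T0+MG@(np.array([x,y])/1e3)
def tog(p): return (np.asarray(p)[...,:2]-T0)@MG*1e3
E
python3 - <<'E'
from h import *
p=gw(-50,70);print(p);delta(p[0],p[1],.12,183.23)
E
```

```text
[0.50863533 0.11187158]
psi0 158.75 shift [217.1 335.4 -88. ] turn -0.4273 tilt [-1.4e-03  1.0e-04 -1.0e+00]
```

Emit:
step_arm --pt "0 0 -60 0 1" --pt "0 0 -90 0 1" --pt "40 55 -90 -0.1 1" --pt "70 110 -90 -0.25 1" --pt "217 335 -90 -0.427 1" --pt "217 335 -90 -0.427 1" --pt "217 335 -90 -0.427 1" --pt "217 335 -90 -0.427 1" --pt "217 335 -90 -0.427 1" --pt "217 335 -90 -0.427 1"

```text
time: 5.32
tcp_pos: [0.5077, 0.114, 0.1215]
ee_rot: [-0.095, 3.14, 0.001]
contact_force: [0.7, -0.2, -1.3]
gripper_width: 0.0179
grip_force: 39.4
```

Emit:
step_arm --pt "0 0 0 0 1" --pt "0 0 0 0 1"

```text
time: 5.58
tcp_pos: [0.5085, 0.11, 0.1214]
ee_rot: [-0.085, 3.14, -0.001]
contact_force: [0.5, 0.7, -1.0]
gripper_width: 0.0176
grip_force: 39.4
```

```bash
python3 - <<'E'
from h import *
s=arm.get_state();im=arm.get_image('wrist');np.save('w3.npy',np.r_[s['tcp_pos'],s['ee_rot']])
cv2.imwrite('pics/w3.png',im[...,::-1]);p=gw(-50,70);delta(p[0],p[1],.055,183.23,s);print(tog(s['tcp_pos']),s['gripper_width'])
E
```

```text
psi0 -176.92 shift [-0.2  1.9 66.4] turn -0.0025 tilt [-1.e-04 -5.e-04 -1.e+00]
[-50.22750139  68.16208485] 0.017605314495657078
```

View pics/w3.png

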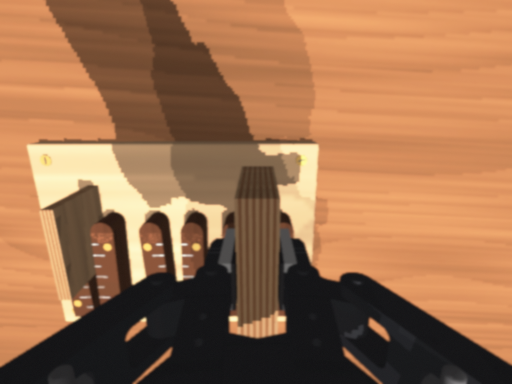

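The held packer is upright, with its near bottom edge at about (246–273,167). The board's near corners are at (28,143) and (319,143), and the wide rails' noses show either side of the packer near (229,213) and (287,213).

```bash
python3 - <<'E'
from h import *
w=np.load('w3.npy');C=cam('wrist',dict(tcp_pos=w[:3],ee_rot=w[3:]))
im=cv2.imread('pics/w3.png');g=cv2.cvtColor(im,6)
c=np.array([(28.5,143.5),(319,143)],np.float32).reshape(-1,1,2).copy()
c=cv2.cornerSubPix(g,c,(5,5),(-1,-1),(3,50,.01))[:,0];print(c)
print('board corners g',tog(onplane(C,c,.018)).round(1).tolist(),'exp (-87.5,+-120)')
zb=w[2]-.032
print('packer low edge g',tog(onplane(C,[(246,167),(273,167)],zb)).round(1).tolist(),'tcp',tog(w[:3]))
cv2.imwrite('pics/w3c.png',cv2.resize(im[130:250,190:330],None,fx=5,fy=5,interpolation=cv2.INTER_CUBIC))
E
```

```text
[[ 26.361927 144.18741 ]
 [317.18137  143.49608 ]]
board corners g [[-87.3, -119.0], [-87.4, 119.0]] exp (-87.5,+-120)
packer low edge g [[-84.0, 63.4], [-84.0, 79.4]] tcp [-50.22750139  68.16208485]
```

View pics/w3c.png

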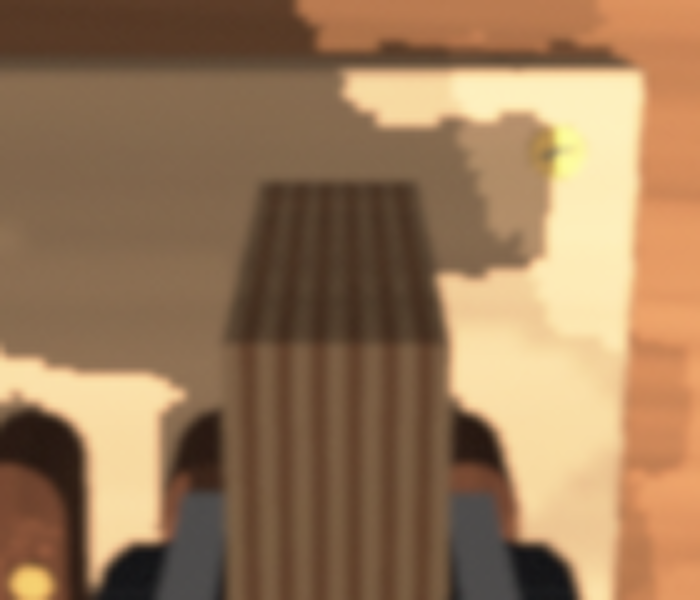

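Emit:
step_arm --pt "0 0.5 30 -0.002 1" --pt "0 0.5 50 -0.002 1" --pt "0 0.5 60 -0.002 1" --pt "0 0.5 66 -0.002 1" --pt "0 0.5 66 -0.002 1" --pt "0 0.5 66 -0.002 1"

```text
time: 6.38
tcp_pos: [0.5083, 0.1117, 0.0557]
ee_rot: [-0.091, 3.14, -0.0]
contact_force: [0.2, -1.8, -1.3]
gripper_width: 0.0177
grip_force: 39.3
```

Emit:
step_arm --pt "0 0 2 0 1" --pt "0 0 4 0 1" --pt "0 0 5 0 1" --pt "0 0 5 0 1"

```text
time: 6.88
tcp_pos: [0.5082, 0.1118, 0.0502]
ee_rot: [0.091, -3.14, 0.001]
contact_force: [0.4, -4.6, -0.0]
gripper_width: 0.0179
grip_force: 39.6
```

Emit:
step_arm --pt "0 -0.7 0 0 1" --pt "0 -0.7 0 0 1" --pt "0 -0.7 0 0 1"

```text
time: 7.25
tcp_pos: [0.5083, 0.1117, 0.0503]
ee_rot: [-0.092, 3.14, 0.0]
contact_force: [0.2, -2.2, -0.4]
gripper_width: 0.018
grip_force: 39.5
```

Emit:
step_arm --pt "0 -0.7 0.5 0 1" --pt "0 -0.7 1 0 1" --pt "0 -0.7 1 0 1"

```text
time: 7.62
tcp_pos: [0.5082, 0.1116, 0.0502]
ee_rot: [-0.093, 3.139, 0.002]
contact_force: [-3.5, 0.7, 13.8]
gripper_width: 0.0177
grip_force: 41.5
```

Emit:
step_arm --pt "0 0 -1 0 1" --pt "-8 0 -1 0 1" --pt "-15 0 -1 0 1" --pt "-15 0 -1 0 1"

```text
time: 8.12
tcp_pos: [0.5244, 0.1118, 0.0503]
ee_rot: [-0.091, 3.139, 0.001]
contact_force: [0.6, 0.4, 1.1]
gripper_width: 0.0179
grip_force: 39.7
```

Emit:
step_arm --pt "-7 0 0 0 1" --pt "-14 0 0 0 1" --pt "-20 0 0 0 1" --pt "-20 0 0 0 1"

```text
time: 8.62
tcp_pos: [0.5439, 0.1125, 0.0502]
ee_rot: [-0.091, 3.139, -0.0]
contact_force: [0.5, -0.5, 1.5]
gripper_width: 0.0181
grip_force: 39.7
```

Emit:
step_arm --pt "-4 0 0 0 1" --pt "-8 0 0 0 1" --pt "-10 0 0 0 1" --pt "-10 0 0 0 1"

```text
time: 9.12
tcp_pos: [0.5522, 0.1127, 0.0503]
ee_rot: [0.091, -3.139, 0.001]
contact_force: [-4.3, -2.8, 6.5]
gripper_width: 0.0179
grip_force: 40.5
```

Emit:
step_arm --pt "0 -0.4 -0.4 0 1" --pt "0 -0.4 -0.4 0 1" --pt "0 -0.4 -0.4 0 1"

```text
time: 9.5
tcp_pos: [0.5532, 0.1127, 0.0505]
ee_rot: [0.091, -3.14, 0.0]
contact_force: [-1.6, -2.5, 0.6]
gripper_width: 0.018
grip_force: 39.4
```

```bash
python3 - <<'E'
from h import *
s=arm.get_state();print(tog(s['tcp_pos']),s['contact_force'],s['moment'],s['tcp_pos'],R.from_rotvec(s['ee_rot']).as_matrix()[:2,0])
E
```

```text
[-5.48325406 68.29417737] [-1.56927625 -2.4687326   0.5557328 ] [-0.62143352  0.18022944 -0.07224742] [0.55317747 0.11267674 0.05054295] [-0.99832427 -0.0578673 ]
```

Emit:
step_arm --pt "-1 -0.2 0 0 1" --pt "-2 -0.2 0 0 1" --pt "-3 -0.2 0 0 1" --pt "-3 -0.2 0 0 1"

```text
time: 10.0
tcp_pos: [0.5555, 0.1128, 0.0505]
ee_rot: [0.091, -3.139, 0.001]
contact_force: [-3.3, -2.3, -1.3]
gripper_width: 0.018
grip_force: 39.5
```

Emit:
step_arm --pt "-1 -0.4 0 0 1" --pt "-2 -0.4 0 0 1" --pt "-2 -0.4 0 0 1"

```text
time: 10.38
tcp_pos: [0.5564, 0.1127, 0.0505]
ee_rot: [0.092, -3.137, 0.001]
contact_force: [-6.5, -1.5, 2.1]
gripper_width: 0.0184
grip_force: 39.9
```

Emit:
step_arm --pt "-0.3 0 0 0 1" --pt "-0.3 0 0 0 1" --pt "-0.3 0 0 0 1"

```text
time: 10.75
tcp_pos: [0.5564, 0.1128, 0.0505]
ee_rot: [0.092, -3.137, 0.001]
contact_force: [-7.9, -1.4, 2.6]
gripper_width: 0.0181
grip_force: 39.9
```

Emit:
step_arm --pt "0 0 0 0 0.1" --pt "0 0 0 0 0.1" --pt "0 0 0 0 0.1" --pt "0 0 0 0 0.1" --pt "0 0 -30 0 0.1" --pt "0 0 -90 0 0.1" --pt "0 0 -120 0 0.1" --pt "0 0 -120 0 0.1"

```text
time: 11.75
tcp_pos: [0.5599, 0.113, 0.1732]
ee_rot: [-0.091, 3.135, 0.002]
contact_force: [0.1, -0.3, 0.2]
gripper_width: 0.0387
grip_force: 0.0
```

```bash
python3 - <<'E'
from h import *
s=arm.get_state();im=arm.get_image('wrist');np.save('w4.npy',np.r_[s['tcp_pos'],s['ee_rot']])
t=arm.get_image('top')
a=cv2.resize(im[130:384,100:420],None,fx=1.5,fy=1.5,interpolation=2);b=cv2.resize(t[155:240,180:290],None,fx=3.5,fy=3.5,interpolation=2)
h=max(len(a),len(b));a=cv2.copyMakeBorder(a,0,h-len(a),0,0,0);b=cv2.copyMakeBorder(b,0,h-len(b),0,0,0)
v=np.hstack([a,b])[:600,:800];cv2.imwrite('pics/v4.png',v[...,::-1]);cv2.imwrite('pics/w4.png',im[...,::-1]);print(v.shape,s['tcp_pos'],s['contact_force'],s['gripper_width'])
C=cam('top');print(onplane(C,(330,227),.06))
delta(.475,-.2235,.17,25.1,s)
E
```

```text
(381, 800, 3) [0.55992122 0.11295207 0.17323882] [ 0.08955481 -0.31563224  0.1981043 ] 0.03869099091420346
[[ 0.47283098 -0.22189963  0.06      ]]
psi0 -176.67 shift [ 104.3 -331.     2.3] turn 2.7616 tilt [-0.005   0.0011 -1.    ]
```

View pics/v4.png

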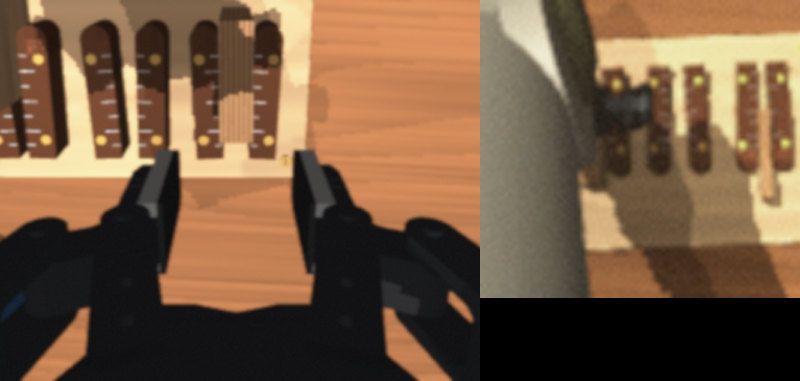

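The thick packer stands upright in the wide slot, with its top at about (257,150) in the wrist frame, and the fingers are clear. Next is the medium packer.

Emit:
step_arm --pt "104 -331 0 1.8 -0.4" --pt "104 -331 0 1.8 -0.4" --pt "104 -331 0 1.8 -0.4" --pt "104 -331 0 1.8 -0.4" --pt "104 -331 0 1.8 -0.4" --pt "104 -331 0 1.8 -0.4" --pt "104 -331 0 1.8 -0.4" --pt "104 -331 0 1.8 -0.4" --pt "104 -331 0 1.8 -0.4" --pt "104 -331 0 1.8 -0.4"

```text
time: 13.1
tcp_pos: [0.4732, -0.2236, 0.1692]
ee_rot: [-2.407, -2.017, 0.004]
contact_force: [0.0, -0.3, -1.0]
gripper_width: 0.0601
grip_force: 0.0
```

Emit:
step_arm --pt "0 0 0 0.96 -0.4" --pt "0 0 0 0.96 -0.4" --pt "0 0 0 0.96 -0.4" --pt "0 0 0 0.96 -0.4" --pt "0 0 0 0.96 -0.4" --pt "0 0 0 0.96 -0.4" --pt "0 0 0 0.96 -0.4"

```text
time: 13.98
tcp_pos: [0.4736, -0.2237, 0.17]
ee_rot: [3.065, 0.691, -0.003]
contact_force: [-0.0, 0.0, -0.8]
gripper_width: 0.0598
grip_force: 0.0
```

```bash
python3 - <<'E'
from h import *
s=arm.get_state();im=arm.get_image('wrist');np.save('w5.npy',np.r_[s['tcp_pos'],s['ee_rot']])
cv2.imwrite('pics/w5.png',im[...,::-1]);print(s['tcp_pos'],s['gripper_width'],s['joint_pos'].round(2));delta(.474,-.2225,.032,25,s)
E
```

```text
[ 0.47361446 -0.22374994  0.17000541] 0.059777881866907016 [-0.2   0.56  0.79  2.15 -0.65  0.68 -0.09]
psi0 25.4 shift [  1.1  -0.9 138. ] turn 0.0069 tilt [-1.6e-03 -3.0e-04 -1.0e+00]
```

View pics/w5.png

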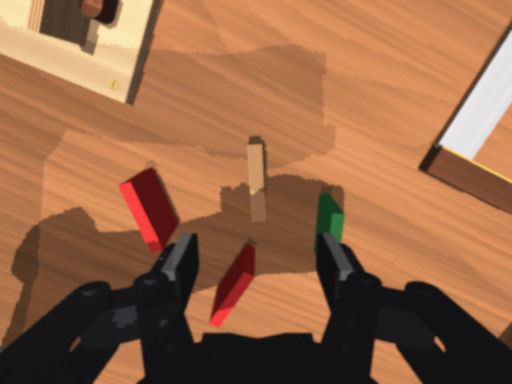

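The medium packer is centred at (257,182), leaning about 2° relative to the tool. The look-alikes are clear of the fingers.

Emit:
step_arm --pt "1 1 60 -0.03 -0.4" --pt "1 1 110 -0.03 -0.4" --pt "1 1 137 -0.03 -0.4" --pt "1 1 137 -0.03 -0.4" --pt "1 1 137 -0.03 1" --pt "1 1 137 -0.03 1" --pt "1 1 137 -0.03 1" --pt "1 1 137 -0.03 1" --pt "1 1 137 -0.03 1" --force 40

```text
time: 15.15
tcp_pos: [0.4759, -0.2243, 0.0347]
ee_rot: [3.054, 0.732, 0.003]
contact_force: [-0.6, 0.3, 7.7]
gripper_width: 0.0109
grip_force: 43.8
```

```bash
python3 - <<'E'
from h import *
s=arm.get_state();print(s['tcp_pos'],s['gripper_width'],s['contact_force'])
p=gw(-50,-1.8);print(p);delta(p[0],p[1],.12,3.23,s)
E
```

```text
[ 0.47589768 -0.22434057  0.0347248 ] 0.010883643281616218 [-0.64935328  0.33867837  7.66791428]
[0.51268085 0.04018565]
psi0 26.95 shift [ 152.8 -219.   -85.3] turn 0.414 tilt [ 0.0014  0.0011 -1.    ]
```

Emit:
step_arm --pt "0 0 -60 0 1" --pt "0 0 -110 0 1" --pt "35 -50 -110 0.1 1" --pt "70 -100 -110 0.2 1" --pt "110 -150 -110 0.3 1" --pt "153 -219 -110 0.414 1" --pt "153 -219 -110 0.414 1" --pt "153 -219 -90 0.414 1" --pt "153 -219 -90 0.414 1" --pt "153 -219 -90 0.414 1"

```text
time: 16.4
tcp_pos: [0.5127, 0.0398, 0.1243]
ee_rot: [-3.14, -0.086, -0.001]
contact_force: [0.2, 0.9, -0.2]
gripper_width: 0.0103
grip_force: 42.5
```

```bash
python3 - <<'E'
from h import *
s=arm.get_state();im=arm.get_image('wrist');np.save('w6.npy',np.r_[s['tcp_pos'],s['ee_rot']])
cv2.imwrite('pics/w6.png',im[...,::-1]);p=gw(-50,-1.8);delta(p[0],p[1],.055,3.23,s);print(tog(s['tcp_pos']),s['tcp_pos'],s['gripper_width'],s['contact_force'])
E
```

```text
psi0 3.15 shift [ 0.  -0.4 69.3] turn -0.0013 tilt [ 4.e-04 -0.e+00 -1.e+00]
[-50.03577699  -2.19919235] [0.51266762 0.03978507 0.12432767] 0.010268179176374197 [ 0.24667155  0.90751852 -0.24047487]
```

View pics/w6.png

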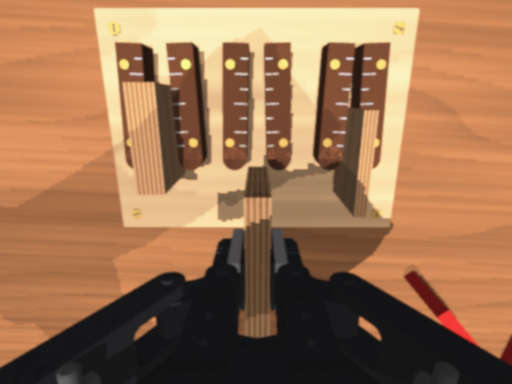

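The held medium packer's far lower edge is centred at about (258,167). The middle slot's inner rail edges are centred at about (257.5,150), so a shift of -0.5 mm in tool y is needed, which agrees with the TCP-based estimate.

Emit:
step_arm --pt "0 -0.5 30 0 1" --pt "0 -0.5 50 0 1" --pt "0 -0.5 62 0 1" --pt "0 -0.5 66 0 1" --pt "0 -0.5 66 0 1" --pt "0 -0.5 66 0 1"

```text
time: 17.2
tcp_pos: [0.5129, 0.0406, 0.0582]
ee_rot: [-3.14, -0.087, -0.001]
contact_force: [0.4, 0.2, -0.9]
gripper_width: 0.0109
grip_force: 42.5
```

Emit:
step_arm --pt "0 0 2 0 1" --pt "0 0 4 0 1" --pt "0 0 4 0 1" --pt "0 0 4 0 1"

```text
time: 17.7
tcp_pos: [0.5125, 0.0407, 0.0537]
ee_rot: [3.14, 0.088, -0.0]
contact_force: [0.3, 0.7, -0.8]
gripper_width: 0.0108
grip_force: 42.5
```

Emit:
step_arm --pt "0 0 1 0 1" --pt "0 0 1.5 0 1" --pt "0 0 1.5 0 1"

```text
time: 18.08
tcp_pos: [0.5125, 0.0407, 0.0527]
ee_rot: [-3.14, -0.087, -0.001]
contact_force: [-2.7, 0.0, 9.4]
gripper_width: 0.011
grip_force: 43.9
```

Emit:
step_arm --pt "0 0 0.5 0 1" --pt "0 0 1 0 1" --pt "0 0 1 0 1"

```text
time: 18.45
tcp_pos: [0.5125, 0.0407, 0.0526]
ee_rot: [-3.139, -0.086, -0.002]
contact_force: [-5.5, 1.8, 26.1]
gripper_width: 0.0111
grip_force: 46.4
```

Emit:
step_arm --pt "0 0 -1.5 0 1" --pt "7 0 -1.6 0 1" --pt "14 0 -1.6 0 1" --pt "20 0 -1.6 0 1" --pt "20 0 -1.6 0 1"

```text
time: 19.08
tcp_pos: [0.5332, 0.0418, 0.0527]
ee_rot: [3.14, 0.088, 0.0]
contact_force: [-1.2, 0.2, 4.2]
gripper_width: 0.0107
grip_force: 43.3
```

Emit:
step_arm --pt "5 0 0 0 1" --pt "10 0 0 0 1" --pt "15 0 0 0 1" --pt "15 0 0 0 1"

```text
time: 19.58
tcp_pos: [0.5481, 0.0426, 0.0528]
ee_rot: [3.14, 0.088, 0.0]
contact_force: [-0.8, 0.7, 5.0]
gripper_width: 0.0108
grip_force: 43.4
```

Emit:
step_arm --pt "3 0 -0.3 0 1" --pt "6 0 -0.3 0 1" --pt "9 0 -0.3 0 1" --pt "9 0 -0.3 0 1"

```text
time: 20.08
tcp_pos: [0.5568, 0.0432, 0.053]
ee_rot: [3.14, 0.088, 0.0]
contact_force: [-0.1, 0.2, -0.3]
gripper_width: 0.0106
grip_force: 42.6
```

Emit:
step_arm --pt "2 0 0 0 1" --pt "4 0 0 0 1" --pt "4 0 0 0 1"

```text
time: 20.45
tcp_pos: [0.5607, 0.0434, 0.0531]
ee_rot: [3.14, 0.088, 0.0]
contact_force: [-0.2, 0.6, -0.5]
gripper_width: 0.0108
grip_force: 42.6
```

Emit:
step_arm --pt "1.5 0 0 0 1" --pt "3 0 0 0 1" --pt "3 0 0 0 1"

```text
time: 20.82
tcp_pos: [0.5636, 0.0435, 0.0531]
ee_rot: [3.14, 0.088, 0.0]
contact_force: [0.2, -0.2, 0.4]
gripper_width: 0.0109
grip_force: 42.5
```

Emit:
step_arm --pt "1 0 0 0 1" --pt "2 0 0 0 1" --pt "2 0 0 0 1"

```text
time: 21.2
tcp_pos: [0.5656, 0.0436, 0.0531]
ee_rot: [3.14, 0.088, 0.0]
contact_force: [0.2, -0.6, -1.2]
gripper_width: 0.0103
grip_force: 42.5
```

Emit:
step_arm --pt "1 0 0 0 1" --pt "2 0 0 0 1" --pt "2 0 0 0 1"

```text
time: 21.58
tcp_pos: [0.5676, 0.0437, 0.0531]
ee_rot: [3.14, 0.088, 0.0]
contact_force: [0.8, -1.7, -0.4]
gripper_width: 0.0111
grip_force: 42.4
```

Emit:
step_arm --pt "1 0 0 0 1" --pt "2 0 0 0 1" --pt "2 0 0 0 1"

```text
time: 21.95
tcp_pos: [0.5695, 0.0438, 0.0531]
ee_rot: [3.14, 0.088, 0.0]
contact_force: [-0.8, -1.2, -0.4]
gripper_width: 0.0108
grip_force: 42.4
```

Emit:
step_arm --pt "1 0.2 0 0 1" --pt "2 0.2 0 0 1" --pt "2 0.2 0 0 1"

```text
time: 22.32
tcp_pos: [0.5715, 0.0438, 0.0531]
ee_rot: [3.14, 0.088, 0.0]
contact_force: [-0.7, -1.0, -1.1]
gripper_width: 0.0108
grip_force: 42.4
```

Emit:
step_arm --pt "1 0.2 0 0 1" --pt "2 0.2 0 0 1" --pt "2 0.2 0 0 1"

```text
time: 22.7
tcp_pos: [0.5729, 0.0439, 0.053]
ee_rot: [-3.14, -0.088, 0.002]
contact_force: [-3.4, -1.3, 0.6]
gripper_width: 0.0107
grip_force: 42.6
```

Emit:
step_arm --pt "0.8 0.2 0.2 0 1" --pt "0.8 0.2 0.2 0 1" --pt "0.8 0.2 0.2 0 1"

```text
time: 23.08
tcp_pos: [0.5731, 0.0438, 0.0529]
ee_rot: [-3.139, -0.088, 0.003]
contact_force: [-6.6, -1.0, 5.2]
gripper_width: 0.0109
grip_force: 43.4
```

Emit:
step_arm --pt "0.3 0 -0.2 0 1" --pt "0.3 0 -0.2 0 1" --pt "0.3 0 -0.2 0 1"

```text
time: 23.45
tcp_pos: [0.5733, 0.0438, 0.053]
ee_rot: [-3.139, -0.088, 0.003]
contact_force: [-6.5, -0.7, 3.2]
gripper_width: 0.0112
grip_force: 43.0
```

Emit:
step_arm --pt "0 0 0 0 0.2" --pt "0 0 0 0 0.2" --pt "0 0 0 0 0.2" --pt "0 0 0 0 0.2" --pt "0 0 -30 0 0.2" --pt "0 0 -90 0 0.2" --pt "0 0 -130 0 0.2" --pt "-60 0 -150 0 0.2" --pt "-60 0 -150 0 0.2"

```text
time: 24.58
tcp_pos: [0.5113, 0.0401, 0.2042]
ee_rot: [-3.138, -0.085, 0.001]
contact_force: [0.8, 0.8, 0.1]
gripper_width: 0.0339
grip_force: 0.0
```

```bash
python3 - <<'E'
from h import *
s=arm.get_state();im=arm.get_image('wrist');np.save('w7.npy',np.r_[s['tcp_pos'],s['ee_rot']])
cv2.imwrite('pics/w7.png',cv2.resize(im[0:260,60:460],None,fx=2,fy=2,interpolation=2)[...,::-1]);print(s['tcp_pos'],s['contact_force'],s['gripper_width'])
E
```

```text
[0.51129957 0.04006737 0.20415097] [0.82936308 0.78622151 0.13379692] 0.03394335846296301
```

View pics/w7.png

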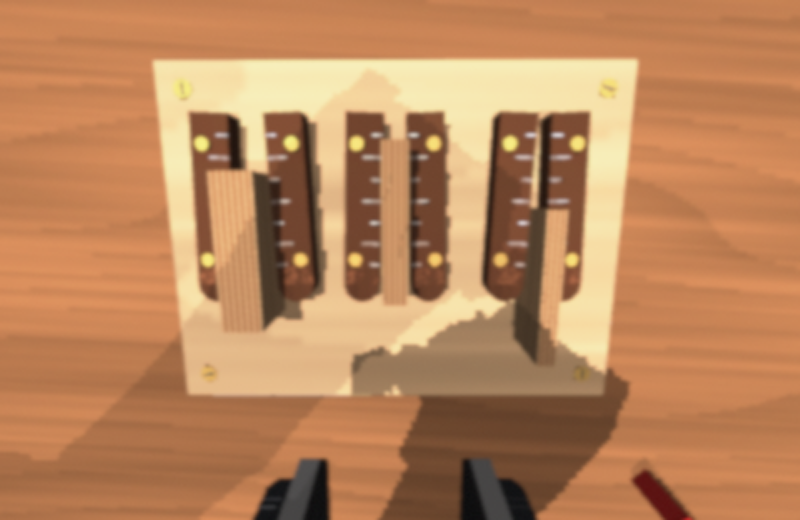

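Both packers stand upright and straight in their slots, the thick one at about (240,250) and the medium at (395,220). The thin packer is unmoved, and both stopping points match the measured thicknesses.

```bash
python3 -c "
from station import arm
print(arm.sign_off())"
```

```text
the job is handed in; nothing more can be done
None
```

The thick packer now stands nipped in the wide slot and the medium packer in the middle slot, each seated with a push of about 7–8 N; the arm is clear, nothing else was touched, and the job was handed in at about 25 s.

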